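# Offer up the cabinet's support arm over its studs

### The arm

A 6-joint arm with a two-finger parallel gripper is mounted at the origin on the work surface. World frame = base frame: x ahead of the robot, y to its left, z up, the work surface at z = 0. Lengths are in m, angles in rad, forces in N, time in s.
With the tool pointing down it reaches from about 0.375 to 0.9 m from the base axis. Payload 3.1 kg.
Tool frame: the origin (TCP) lies midway between the tips of the shut fingers; the grasp point (between the pads) lies 19 mm behind it (env.hold_point_z is the x of the grasp point in the tool frame, in m); x points along the fingers, y is the direction in which the jaws open and shut, and the axes are right-handed (so a half turn about x gives the same grasp; the last joint's range is limited). The gripper opens to 87 mm and grips with 3 to 60 N. Pads are 19 mm wide; open, the fingers measure 117 mm over their backs; the gripper's body (75 mm by 190 mm) begins 51 mm behind the grasp point.
Start: joints at [-1.288, 0.527, 1.433, -0, 1.181, -0.178], TCP at [0.278, -0.56, 0.223] pointing down, gripper open.
Joint ranges: [-3.08, 3.08], [-0.75, 2.2], [0.22, 2.44], [-1.43, 4.57], [0, 2.65], [-2.85, 2.85]. Speed limits (rad/s): [2.79, 2.79, 3.14, 3.14, 3.14, 3.14].

### API

Orientations are given as a unit quaternion [x, y, z, w].
In Python, from cell import sensors, cams, job, env gives the robot as it stands.
- The arm moves only by the tool drive_tool, never from a script. Its argument "motion" is a list of rows, each a list of 3 entries, a list of its own where there are three numbers: the finger opening in cm, from 0 to 8.7, then the shift along the tool's x, y, z in cm, then the turn, a rotation vector about the tool's x, y, z in degrees. A call has 1 to 8 rows; each row is the pose to reach, as a shift and turn from the pose commanded when the call began, along the tool's axes at that moment; what a row does not reach only later rows make up. A row lasts 1/8 s, in which the tool goes at most 62.5 mm and 10.7 degrees, less where a joint would pass 70% of its speed; a pose out of reach is approached as far as the arm can. A call with a gripper value outside its range is refused whole. The fingers move at their own pace and stop on an object; "squeeze" is the grip in N (left out, the last holds). Time passes only in rows, so rows that repeat a pose let the fingers close. It gives the time, the measured TCP pose, the force and the opening at its end, in the units of the state.
- sensors.state(): the state, without advancing time (a new reading comes with each control period).
- cams.snapshot(name): name is "scene" or "top" or "wrist"; returns the picture (420x560x3 uint8, blue, green, red); there is no depth.
- cams.camera_params(name): a dict with "fx", "fy", "cx", "cy" (pixels), "R" (3x3) and "t" (3): a world point X has camera coordinates R X + t; the wrist camera has in their place "tool_from_camera" (4x4, takes a point from camera to tool coordinates, whose origin is the TCP and whose axes are the tool frame's). Camera axes: x right, y down, z forward; pixel columns grow to the right and rows downward; lengths in m; the calibration is good to about 2 mm. A picture is of the moment at which its call begins: read the wrist's pose just before it. camera_params takes no time and is no camera call.
- job.hand_in(): hands the job in, once; it reports no verdict.
The state is a dict: "clock": time; "qpos": joint angles; "qd": joint speeds; "tau": joint torques, N m; "tool_pos": TCP position; "tcp_rot": TCP orientation; "wrist_force": force on the tool from outside, world axes, zero at the start; "ft_torque": the same for the moment, N m; "opening": opening from 0.0 (shut) to 1.0 (fully open).
Only numpy, scipy, OpenCV 4.12 (cv2) and the standard library are available. Lean on these libraries where they do the work, as an engineer would, in place of code of your own. Each camera call takes 0.05 s, during which the arm holds its last target.

### The job

Lift the plastic protective cap off the mounting plate's thick stud and leave it in the parts tray. Then grip the cast support arm at its balance point, lift it, keep it level, and hold it level a few centimetres above the mounting plate's studs without touching the plate, the big boss's hole over the thick stud and the small eye's hole over the thin one. Finish while still holding it there, and leave the jar, tape measure and screwdriver alone.

Things in the scene. Friction and masses are not known exactly. Their poses are not given: they have to be found in the camera images.
- balance (a point): Balance point of the cast support arm, on its bar's centre line and half-way up the bar: 29 mm above the arm's underside, 58 mm from the boss hole's axis, 142 mm from the eye hole's axis. The straight bar from boss to eye is 14 mm wide, 22 mm high, its underside 18 mm above the underside of boss and eye. Axes: x along the bar to the eye, z up
- boss_hole (a point): Centre of the boss's hole at the underside of the support arm; axes as the balance point's
- eye_hole (a point): Centre of the eye's hole at the underside of the support arm; axes as the balance point's
- thick_stud (a point): Centre of the top end of the thick threaded stud (14 mm diameter, 35 mm tall) on the mounting plate, 47 mm above the desk, on the stud's axis. At the start the cap covers it. Axes: x along the plate towards the thin stud, z up
- thin_stud (a point): Centre of the top end of the thin threaded stud (8 mm diameter, 35 mm tall) on the same plate, 200 mm from the thick stud, also 47 mm above the desk; axes as the thick stud's
- plate: The mounting plate, flat steel 280 x 70 mm, 12 mm thick, fixed to the desk, with two upright studs. Origin on its underside on the line between the studs, 58 mm from the thick stud and 142 mm from the thin one; x towards the thin stud, z up
- cap_centre (a point): Centre (half-way up) of the grey plastic protective cap: a cup upside down, 36 mm outer diameter, 55 mm high, 24 mm bore, 49 mm deep, mass about 40 g. It stands loosely over the thick stud on the plate; it comes off straight up (raise it at least 40 mm). z points to its closed end
- tray: Open aluminium parts tray, fixed, 120 x 120 mm outside, 30 mm high, walls 4 mm and floor 4 mm thick. Origin at the centre of its underside, on the desk
- bracket: The whole support arm: dark steel lever 239 mm long, 0.5 to 0.85 kg, lying flat on the desk; a heavy round boss (50 mm diameter, 44 mm high, 19 mm vertical hole) at one end, a small round eye (28 mm diameter, 40 mm high, 13 mm hole) at the other, holes 200 mm apart. Origin on its underside below the balance point, same axes
- cap: The whole cap; origin at the centre of its open rim
- jar: Bystander: closed glass jar with a steel lid, 64 mm diameter, 85 mm high, standing; origin at the centre of its underside
- tape: Bystander: black tape measure, 60 x 34 x 58 mm, standing; origin at the centre of its underside
- screwdriver: Bystander: screwdriver lying on the far side of the desk; origin on its underside
Mind the look-alikes: they are no part of the job. Of the things that look like the cap, the middle-sized one is meant.

How it is judged:
On the way, in this order (a step that is already met when the one before it is completed fails the run):
1. the cap lies in the tray, let go, while the support arm still lies where it was (x of cap_centre in the frame of tray between -0.06 and 0.06 m and y of cap_centre in the frame of tray between -0.06 and 0.06 m and z of cap_centre in the frame of tray below 0.045 m and contact force between cap and the fingers below 0.05 N and linear speed of cap below 0.05 m/s and height (world z) of bracket below 0.01 m), for 0.2 s.
2. the support arm is lifted clear of the desk, gripped within 25 mm of its balance point along the bar, level within 6 degrees (height (world z) of bracket above 0.04 m and angle between bracket's own z axis and vertical below 0.105 rad and contact force between bracket and the fingers above 2 N and x of the grasp point in the frame of balance between -0.025 and 0.025 m), for 0.2 s.
At the end, for the whole second after the job is handed in: Held still within 25 mm of its balance point, level within 5 degrees, underside 8 to 80 mm above the stud tops, not touching the plate, boss hole within 12 mm of the thick stud in plan, eye hole within 12 mm of the thin stud; the cap lies in the tray, let go (horizontal distance between boss_hole and thick_stud below 0.012 m and horizontal distance between eye_hole and thin_stud below 0.012 m and z of boss_hole in the frame of thick_stud between 0.008 and 0.08 m and z of eye_hole in the frame of thin_stud between 0.008 and 0.08 m and angle between bracket's own z axis and vertical below 0.087 rad and contact force between bracket and the fingers above 2 N and contact force between bracket and plate below 0.05 N and x of the grasp point in the frame of balance between -0.025 and 0.025 m and linear speed of bracket below 0.02 m/s and x of cap_centre in the frame of tray between -0.06 and 0.06 m and y of cap_centre in the frame of tray between -0.06 and 0.06 m and z of cap_centre in the frame of tray below 0.045 m and contact force between cap and the fingers below 0.05 N); the arm keeps its last pose, push and grip.
It fails at once if the support arm is tipped by more than 15 degrees (angle between bracket's own z axis and vertical above 0.26 rad).
It fails at once if the support arm knocks against the mounting plate or its studs (over 2 N) (contact force between bracket and plate above 2 N).
It fails at once if the jar is moved by more than 30 mm (distance of jar from where it was at the start of the episode above 0.03 m).
It fails at once if the tape measure is moved by more than 30 mm (distance of tape from where it was at the start of the episode above 0.03 m).
It fails at once if the screwdriver is moved by more than 30 mm (distance of screwdriver from where it was at the start of the episode above 0.03 m).
It also fails if it takes over 59 s, if anything falls off the work surface, if the arm or the gripper's body presses on something with over 40 N, if the wrist force passes 120 N, or if a joint passes its speed limit or range.

## Working session

There is one attempt and no reset: what is moved stays moved. The work goes in short steps, Python scripts to look and compute and a tool call to move; the robot and the scene stay as the last step left them, time stands still between calls to the robot, and variables do not carry over. Pictures are saved under pics/ and viewed, and the job is handed in when it is done.

Besides the shell and the picture viewer there is one more tool, called as name(argument=value, ...) on one line, values as JSON. drive_tool: Moves the arm, as the interface text tells. Its arguments: {"type":"object","properties":{"motion":{"type":"array"},"squeeze":{"type":"number"}},"required":["motion"]}

```bash
mkdir -p pics; ls; python3 - <<'E'
from cell import sensors,cams,job,env
import cv2,numpy as np
print(sensors.state()); print(env.hold_point_z)
for n in("scene","top","wrist"):
    cv2.imwrite(f"pics/{n}0.png",cams.snapshot(n)); print(n,cams.camera_params(n))
E
```

```text
pics
{'clock': 0.0, 'qpos': array([-1.28853162e+00,  5.28448443e-01,  1.43388597e+00, -1.20088462e-05,
        1.18140506e+00, -1.78522636e-01]), 'qd': array([-9.30589904e-05, -1.43949136e-03, -2.10408025e-03,  7.80274498e-04,
       -1.24610881e-03,  9.22979593e-05]), 'tau': array([ 6.73488812e-04, -4.40041709e+01, -1.76592332e+01,  6.32289425e-02,
        5.83262590e-02, -1.70189892e-04]), 'tool_pos': array([ 0.27771325, -0.55909926,  0.22158772]), 'tcp_rot': array([-0.68837856, -0.16223475,  0.6884651 , -0.16071917]), 'wrist_force': array([ 1.62960817,  0.32202263, -0.26740949]), 'ft_torque': array([-0.01633606, -0.02586874, -0.04700277]), 'opening': 0.997460549006052}
-0.0187
scene {'fx': 445.30977045309453, 'fy': 445.30977045309453, 'cx': 273.1054915794408, 'cy': 209.17281053625578, 'R': array([[-0.8755766 ,  0.48300432,  0.00851117],
       [ 0.39644654,  0.72851141, -0.55866025],
       [-0.2760358 , -0.48577562, -0.82935293]]), 't': array([ 0.47483749, -0.17247546,  1.23516378])}
top {'fx': 470.5600433495177, 'fy': 470.5600433495177, 'cx': 283.4316998443924, 'cy': 208.4118790060385, 'R': array([[-0.02743875, -0.99955503,  0.01169864],
       [-0.99679203,  0.02647894, -0.0755282 ],
       [ 0.07518483, -0.01373351, -0.99707504]]), 't': array([-0.00965923,  0.55311441,  1.39109798])}
wrist {'fx': 289.772310036022, 'fy': 289.772310036022, 'cx': 276.41864523744465, 'cy': 208.94201599541975, 'tool_from_camera': array([[ 1.44211961e-05, -2.72661346e-01,  9.62110072e-01,
        -1.62453872e-01],
       [ 9.99999984e-01, -1.65083016e-04, -6.17735484e-05,
        -1.32811680e-03],
       [ 1.75671291e-04,  9.62110058e-01,  2.72661339e-01,
        -7.52321001e-02],
       [ 0.00000000e+00,  0.00000000e+00,  0.00000000e+00,
         1.00000000e+00]])}
```

View pics/scene0.png

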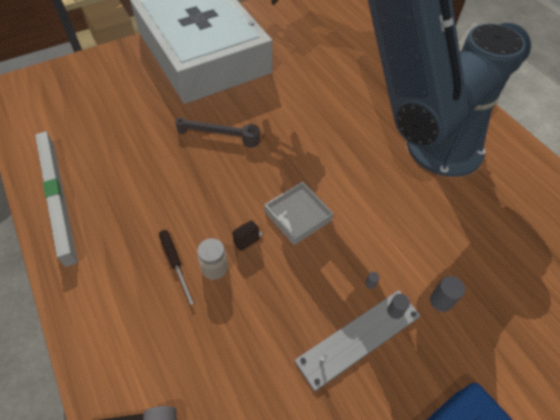

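View pics/top0.png

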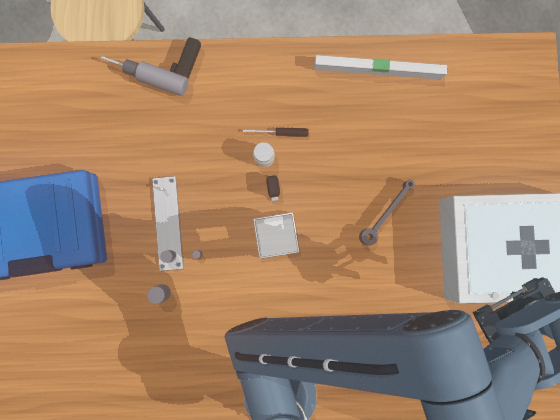

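View pics/wrist0.png

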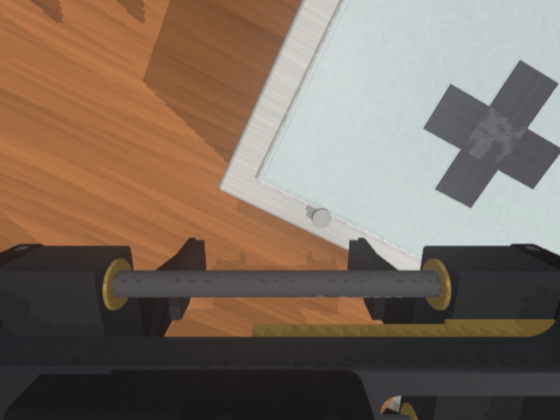

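The top view shows the plate at (167,222) with a cap on its lower end at (168,257). The tray is at (277,236) and the arm runs from its boss (369,237) to its eye (408,184). There are three cap candidates: small (197,254), on the plate (168,257), and large (157,294). I'll enlarge that area.

```bash
cat > h.py <<'E'
from cell import sensors,cams,job,env
import cv2,numpy as np
from scipy.spatial.transform import Rotation as Ro
def ray(n,u,v,z,tool=None):
    p=cams.camera_params(n)
    d=np.array([(u-p['cx'])/p['fx'],(v-p['cy'])/p['fy'],1.])
    if n=="wrist":
        s=tool or sensors.state(); T=p['tool_from_camera']; Rt=Ro.from_quat(s['tcp_rot']).as_matrix()
        c=np.array(s['tool_pos'])+Rt@T[:3,3]; d=Rt@T[:3,:3]@d
    else:
        c=-p['R'].T@p['t']; d=p['R'].T@d
    return c+d*(z-c[2])/d[2]
def proj(n,X):
    p=cams.camera_params(n); 
    c=p['R']@np.array(X)+p['t']; return p['fx']*c[0]/c[2]+p['cx'],p['fy']*c[1]/c[2]+p['cy']
def delta(pos,yaw=None,quat=None):
    """shift cm and rotvec deg in tool axes from current to target tcp pos; yaw = world direction angle of tool y"""
    s=sensors.state(); R=Ro.from_quat(s['tcp_rot']).as_matrix()
    sh=R.T@(np.array(pos)-s['tool_pos'])*100
    rv=None
    if yaw is not None:
        best=None
        for k in(0,np.pi):
            y=np.array([np.cos(yaw+k),np.sin(yaw+k),0]);x=np.array([0,0,-1.]);G=np.stack([x,y,np.cross(x,y)],1)
            r=Ro.from_matrix(R.T@G).as_rotvec(degrees=True)
            print('rot option',r.round(1))
    return sh.round(2)
E
python3 - <<'E'
from h import *
im=cv2.imread('pics/top0.png'); cv2.imwrite('pics/tc1.png',cv2.resize(im[160:310,130:310],None,fx=4,fy=4,interpolation=cv2.INTER_CUBIC))
cv2.imwrite('pics/tc2.png',cv2.resize(im[160:270,340:450],None,fx=5,fy=5,interpolation=cv2.INTER_CUBIC))
im=cv2.imread('pics/scene0.png'); cv2.imwrite('pics/sc1.png',cv2.resize(im[170:400,260:480],None,fx=2.6,fy=2.6,interpolation=cv2.INTER_CUBIC))
E
```

```text
(no output)
```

View pics/tc1.png

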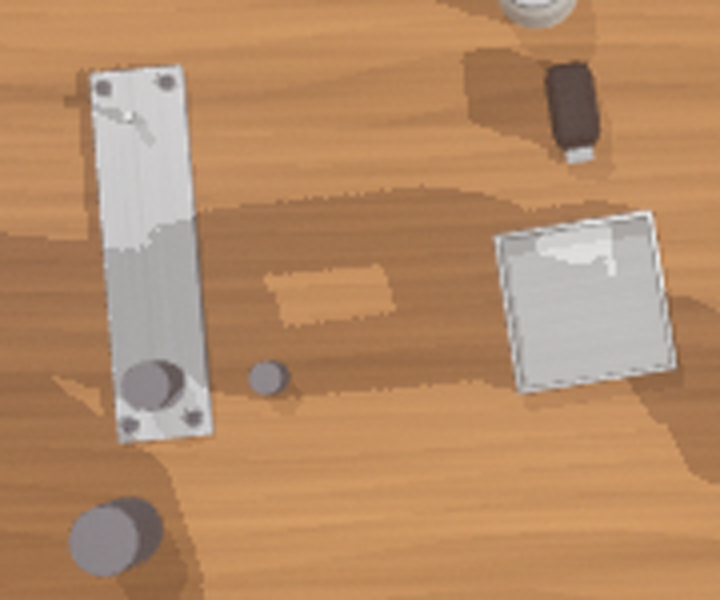

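View pics/tc2.png

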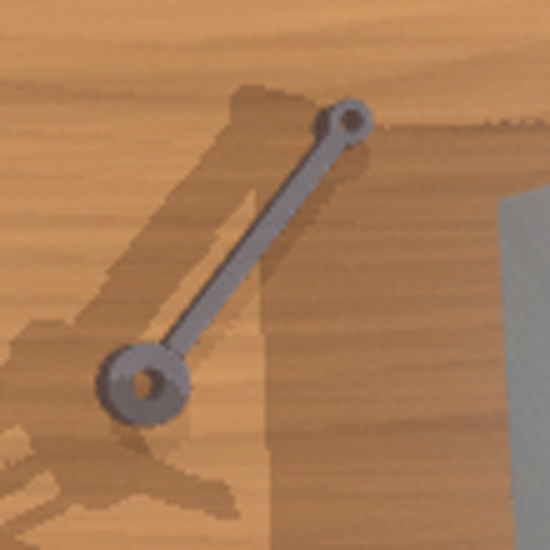

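View pics/sc1.png

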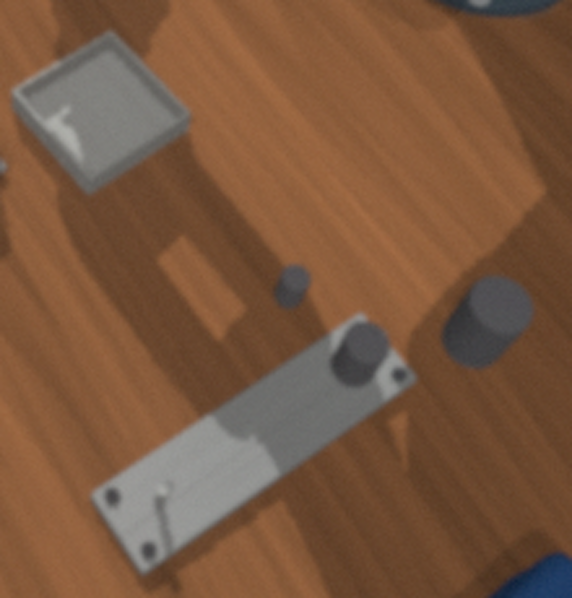

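```bash
python3 - <<'E'
from h import *
f=lambda x,y,k,ox,oy:((x+.5)/k-.5+ox,(y+.5)/k-.5+oy)
P=[ray('top',*f(x,y,4,130,160),.012) for x,y in[(91,72),(183,65),(213,434),(119,443)]]
print('plate',np.round(P,4),[np.linalg.norm(P[i]-P[(i+1)%4]).round(3) for i in range(4)])
c=np.mean(P,0); ax=(P[0]+P[1]-P[2]-P[3]);ax/=np.linalg.norm(ax);print('centre',c,'axis',ax,np.degrees(np.arctan2(ax[1],ax[0])))
S=[ray('scene',*f(x,y,2.6,260,170),.012) for x,y in[(146,575),(91,495),(361,313),(415,379)]]
print('plate sc',np.round(S,4),np.mean(S,0))
print('cap top',ray('top',*f(145,384,4,130,160),.067),'scene',ray('scene',*f(366,343,2.6,260,170),.067))
print('thin top',ray('top',*f(129,117,4,130,160),.047),ray('scene',*f(163,489,2.6,260,170),.047))
T=[ray('top',*f(x,y,4,130,160),.03) for x,y in[(495,236),(651,211),(676,368),(520,393)]]
print('tray',np.round(T,4),np.mean(T,0))
T=[ray('scene',*f(x,y,2.6,260,170),.03) for x,y in[(12,95),(110,32),(188,117),(90,182)]]
print('tray sc',np.mean(T,0))
b=ray('top',*f(148,384,5,340,160),.044);e=ray('top',*f(349,120,5,340,160),.040)
print('boss',b,'eye',e,np.linalg.norm((b-e)[:2]))
print('yaw now tool y',Ro.from_quat(sensors.state()['tcp_rot']).as_matrix().round(3))
E
```

```text
plate [[0.6572 0.3691 0.012 ]
 [0.6608 0.2996 0.012 ]
 [0.3827 0.2801 0.012 ]
 [0.378  0.3501 0.012 ]] [np.float64(0.07), np.float64(0.279), np.float64(0.07), np.float64(0.28)]
centre [0.51966341 0.32473436 0.012     ] axis [0.99762446 0.06888706 0.        ] 3.950066250936872
plate sc [[0.6539 0.3736 0.012 ]
 [0.6602 0.3033 0.012 ]
 [0.3824 0.2828 0.012 ]
 [0.3796 0.3507 0.012 ]] [0.51902044 0.3275807  0.012     ]
cap top [0.42219269 0.31736153 0.067     ] scene [0.42140043 0.31780148 0.067     ]
thin top [0.61789168 0.33215409 0.047     ] [0.61713027 0.3327898  0.047     ]
tray [[ 0.5239  0.0657  0.03  ]
 [ 0.5394 -0.0508  0.03  ]
 [ 0.4225 -0.0659  0.03  ]
 [ 0.4072  0.0499  0.03  ]] [ 4.73254636e-01 -2.62828050e-04  3.00000000e-02]
tray sc [0.47551617 0.00377376 0.03      ]
boss [ 0.46158426 -0.2745016   0.044     ] eye [ 0.61540533 -0.40183803  0.04      ] 0.19968848203071074
yaw now tool y [[-0.     0.445 -0.896]
 [ 0.002 -0.896 -0.445]
 [-1.    -0.002 -0.   ]]
```

```bash
python3 - <<'E'
from h import *
y=np.radians(38)
for p in[(.53,-.1,.24),(.4215,.3175,.18)]: print(delta(p,y))
print(ray('top',443,200,.09),ray('top',443,300,.09),ray('scene',274,62,.09))
E
```

```text
rot option [-1.016e+02 -1.000e-01  1.000e-01]
rot option [78.4  0.   0.1]
[ -1.76 -29.92 -43.01]
rot option [-1.016e+02 -1.000e-01  1.000e-01]
rot option [78.4  0.   0.1]
[  4.31 -72.13 -51.86]
[ 0.55948328 -0.48197663  0.09      ] [ 0.27625688 -0.46690739  0.09      ] [ 0.29623299 -0.44229481  0.09      ]
```

drive_tool(motion=[[6,[-1.8,-5,-7],[-10,0,0]],[6,[-1.8,-10,-14],[-20,0,0]],[6,[-1.8,-15,-21],[-30,0,0]],[6,[-1.8,-20,-28.5],[-40,0,0]],[6,[-1.8,-24,-34.5],[-50,0,0]],[6,[-1.8,-28,-40],[-60,0,0]],[6,[-1.8,-32,-43],[-70,0,0]],[6,[-1.8,-37,-44],[-80,0,0]]], squeeze=15)

```text
clock: 1.15
tool_pos: [0.4939, -0.1111, 0.2404]
tcp_rot: [0.422, 0.567, -0.422, 0.568]
wrist_force: [0.5, 0.3, -0.3]
opening: 0.688
```

```bash
python3 - <<'E'
from h import *
y=np.radians(38)
print(sensors.state()['clock'],sensors.state()['tool_pos'],sensors.state()['qd'])
print(delta((.4215,.3175,.18),y))
E
```

```text
1.15 [ 0.4939153  -0.11114002  0.24039199] [ 9.56483487e-01 -7.49002176e-02  1.29422889e-01  7.29867488e-04
 -4.25944364e-02 -4.37058266e-01]
rot option [-21.3   0.   -0.1]
rot option [ 1.587e+02 -1.000e-01 -1.000e-01]
[  6.02   5.4  -43.14]
```

drive_tool(motion=[[6,[0,1,-6],[-7,0,0]],[6,[0,2,-12],[-14,0,0]],[6,[1,3,-18],[-21,0,0]],[6,[2,4,-24],[-21,0,0]],[6,[3,5,-30],[-21,0,0]],[6,[4,5,-36],[-21,0,0]],[6,[4,5,-36],[-21,0,0]],[6,[4,5,-36],[-21,0,0]]])

```text
clock: 2.15
tool_pos: [0.4389, 0.2466, 0.2003]
tcp_rot: [0.313, 0.634, -0.313, 0.634]
wrist_force: [-0.3, -0.6, 0.2]
opening: 0.689
```

```bash
python3 - <<'E'
from h import *
y=np.radians(38)
print(sensors.state())
print(delta((.4215,.3175,.18),y))
cv2.imwrite('pics/w1.png',cams.snapshot('wrist'))
E
```

```text
{'clock': 2.15, 'qpos': array([ 2.89868005e-01,  3.96160158e-01,  1.75753977e+00, -6.68421812e-04,
        9.88196374e-01, -3.63722170e-01]), 'qd': array([-0.03818612, -0.00713888, -0.00514832,  0.00222175, -0.00095206,
        0.00213121]), 'tau': array([ 1.01675089e+00, -3.46394777e+01, -1.44617924e+01,  1.02317305e-01,
        8.67261481e-02,  1.73146622e-03]), 'tool_pos': array([0.43885305, 0.2465507 , 0.20032733]), 'tcp_rot': array([ 0.31269904,  0.63404462, -0.31313431,  0.63415585]), 'wrist_force': array([-0.26664703, -0.55940826,  0.22380747]), 'ft_torque': array([ 0.05245331, -0.11175706,  0.04015615]), 'opening': 0.6894804820051774}
rot option [-0.5  0.   0. ]
rot option [179.5   0.   -0. ]
[ 2.03  2.94 -6.69]
```

View pics/w1.png

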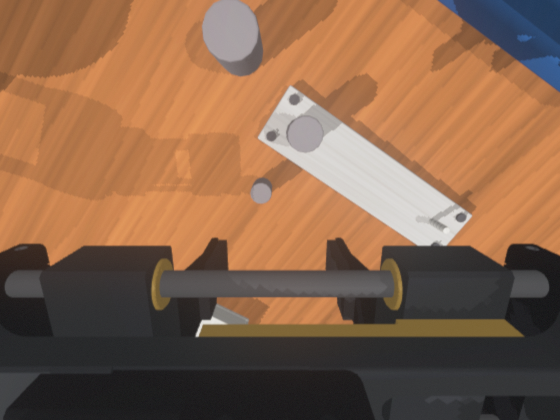

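The wrist view shows the plate, the cap top at about (306,133), the small cap at (261,190) and the large one at (233,30). I'll check these against the earlier measurements.

```bash
python3 - <<'E'
from h import *
print(ray('wrist',306,134,.067),ray('wrist',445,231,.047),'small',ray('wrist',261,185,.03),'large',ray('wrist',231,30,.08))
print(delta((.4215,.3175,.033)))
E
```

```text
[0.42135817 0.31901047 0.067     ] [0.61965812 0.33290666 0.047     ] small [0.41931678 0.24383435 0.03      ] large [0.31397056 0.34682205 0.08      ]
[16.75  2.93 -6.78]
```

drive_tool(motion=[[6,[1,2.9,-6.8],[0,0,0]],[6,[3,2.9,-6.8],[0,0,0]],[6,[6,2.9,-6.8],[0,0,0]],[6,[8,2.9,-6.8],[0,0,0]],[6,[8,2.9,-6.8],[0,0,0]]])

```text
clock: 2.82
tool_pos: [0.4208, 0.3164, 0.1194]
tcp_rot: [0.313, 0.634, -0.315, 0.633]
wrist_force: [-0.1, 0.2, 0.1]
opening: 0.687
```

```bash
python3 - <<'E'
from h import *
print(sensors.state()['tool_pos'])
print(delta((.4215,.318,.034)))
E
```

```text
[0.4208216  0.31635444 0.11941972]
[ 8.54  0.18 -0.09]
```

drive_tool(motion=[[6,[3,0.1,-0.1],[0,0,0]],[6,[6,0.1,-0.1],[0,0,0]],[6,[8.5,0.1,-0.1],[0,0,0]],[6,[8.5,0.1,-0.1],[0,0,0]],[3,[8.5,0.1,-0.1],[0,0,0]],[3,[8.5,0.1,-0.1],[0,0,0]],[3,[8.5,0.1,-0.1],[0,0,0]],[3,[8.5,0.1,-0.1],[0,0,0]]], squeeze=12)

```text
clock: 3.82
tool_pos: [0.4211, 0.3198, 0.0363]
tcp_rot: [0.313, 0.634, -0.313, 0.634]
wrist_force: [-0.2, -2.2, 5.2]
opening: 0.405
```

drive_tool(motion=[[3,[-1,0,0],[0,0,0]],[3,[-3,0,0],[0,0,0]],[3,[-6,0,0],[0,0,0]],[3,[-10,0,0],[0,0,0]],[3,[-12,0,0],[0,0,0]],[3,[-12,0,0],[0,0,0]]])

```text
clock: 4.58
tool_pos: [0.4219, 0.3203, 0.1573]
tcp_rot: [0.315, 0.633, -0.312, 0.635]
wrist_force: [0.6, -0.6, -0.0]
opening: 0.403
```

```bash
python3 - <<'E'
from h import *
s=sensors.state();print(s['tool_pos'],s['opening'])
im=cams.snapshot('wrist');sc=cams.snapshot('scene')
cv2.imwrite('pics/g1.png',np.hstack([cv2.resize(im,(400,300)),cv2.resize(sc[150:390,250:500],(400,300))]))
print(delta((.474,.001,.16),np.radians(-7.3)),delta((.474,.001,.16),np.radians(82.7)))
E
```

```text
[0.42189878 0.32032808 0.15732947] 0.4030891696919589
rot option [44.7  0.   0. ]
rot option [-135.3   -0.     0. ]
rot option [-45.3  -0.    0. ]
rot option [134.7   0.    0. ]
[ -0.48 -15.09  28.56] [ -0.48 -15.09  28.56]
```

View pics/g1.png

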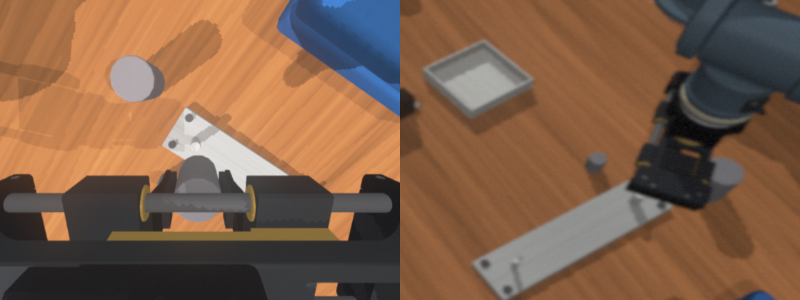

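drive_tool(motion=[[3,[0,-2.5,5],[9,0,0]],[3,[0,-5,10],[18,0,0]],[3,[0,-7.5,15],[27,0,0]],[3,[0,-10,20],[36,0,0]],[3,[0,-13,25],[44.7,0,0]],[3,[0,-15.1,28.6],[44.7,0,0]],[3,[0,-15.1,28.6],[44.7,0,0]],[3,[0,-15.1,28.6],[44.7,0,0]]])

```text
clock: 5.68
tool_pos: [0.4735, 0.0013, 0.1544]
tcp_rot: [-0.53, -0.468, 0.531, -0.466]
wrist_force: [-0.7, -1.2, -0.3]
opening: 0.404
```

```bash
python3 - <<'E'
from h import *
s=sensors.state();print(s['tool_pos'],s['opening'],s['qpos'])
print(delta((.474,.001,.030),np.radians(-7.3)))
im=cams.snapshot('wrist');sc=cams.snapshot('scene');tp=cams.snapshot('top')
cv2.imwrite('pics/topb.png',tp);cv2.imwrite('pics/scb.png',sc)
cv2.imwrite('pics/g2.png',np.hstack([cv2.resize(im,(400,300)),cv2.resize(sc[100:340,200:450],(400,300))]))
cv2.imwrite('pics/st2.png',np.hstack([cv2.resize(tp[170:280,130:210],(400,550),interpolation=2),cv2.resize(sc[280:400,280:430],(400,550),interpolation=2)]))
E
```

```text
[0.47349023 0.00134917 0.15443984] 0.40434067206467106 [-2.34065282e-01  4.34741285e-01  1.87241845e+00  5.76265612e-04
  8.37617552e-01 -1.06463063e-01]
rot option [-0.  -0.   0.2]
rot option [1.8e+02 3.0e-01 1.0e-01]
[12.44  0.09  0.04]
```

View pics/g2.png

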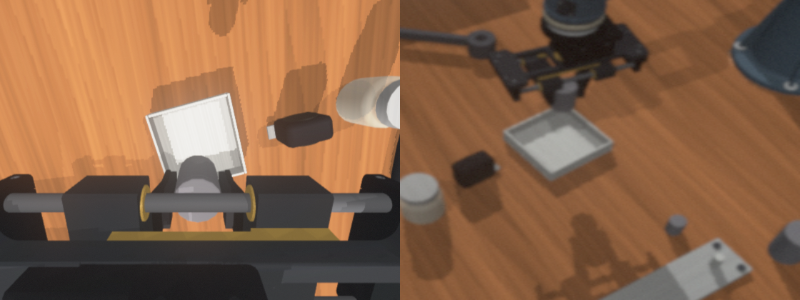

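View pics/st2.png

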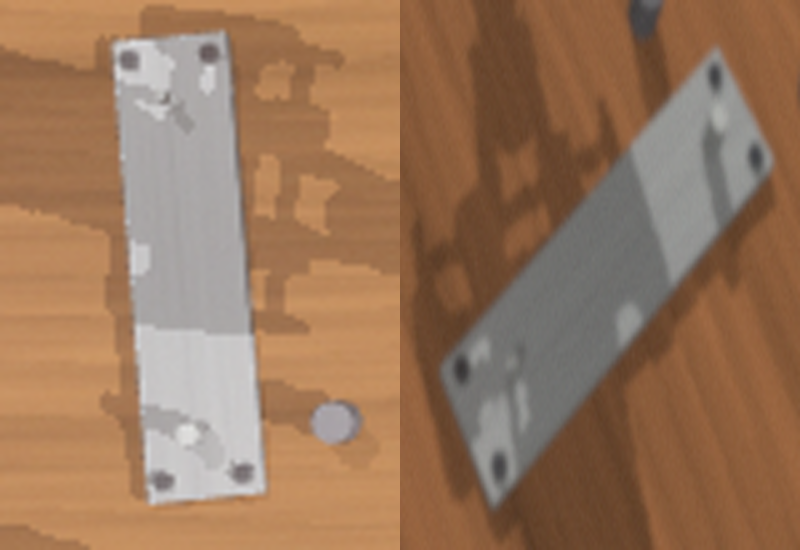

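The cap hangs over the tray at wrist panel (197,185). The jaws are about 15° off the tray's sides, so I'll turn while lowering.

drive_tool(motion=[[3,[3,0,0],[-8,0,0]],[3,[6,0,0],[-15,0,0]],[3,[9,0.1,0],[-15,0,0]],[3,[11.5,0.1,0],[-15,0,0]],[3,[12.4,0.1,0],[-15,0,0]],[3,[12.4,0.1,0],[-15,0,0]]])

```text
clock: 6.58
tool_pos: [0.4754, 0.0014, 0.0312]
tcp_rot: [0.465, 0.533, -0.465, 0.532]
wrist_force: [0.5, -0.3, -1.1]
opening: 0.41
```

```bash
python3 - <<'E'
from h import *
s=sensors.state();print(s['tool_pos'],s['opening'],s['wrist_force'])
print('thick',ray('top',166.9,256.1,.047),ray('scene',399.0,305.2,.047))
E
```

```text
[0.47543231 0.00136647 0.03124216] 0.4102840430800049 [ 0.4646218  -0.34635826 -1.110448  ]
thick [0.42037526 0.31913245 0.047     ] [0.41956667 0.3184689  0.047     ]
```

drive_tool(motion=[[3,[0.2,0,0],[0,0,0]],[6,[0.2,0,0],[0,0,0]],[6,[0.2,0,0],[0,0,0]],[6,[0.2,0,0],[0,0,0]],[6,[-3,0,0],[0,0,0]],[6,[-8,0,0],[0,0,0]],[6,[-13,0,0],[0,0,0]],[6,[-13,0,0],[0,0,0]]])

```text
clock: 7.58
tool_pos: [0.4783, 0.0001, 0.165]
tcp_rot: [0.467, 0.53, -0.464, 0.535]
wrist_force: [-0.2, -1.1, 0.0]
opening: 0.691
```

```bash
python3 - <<'E'
from h import *
s=sensors.state();print(s['tool_pos'],s['opening'])
cv2.imwrite('pics/w3.png',np.hstack([cv2.resize(cams.snapshot('wrist'),(400,300)),cv2.resize(cams.snapshot('scene')[100:340,200:450],(400,300))]))
print(delta((.5062,-.3114,.16),np.radians(50.4)))
E
```

```text
[4.78268626e-01 1.16941716e-04 1.64997116e-01] 0.691251494103541
rot option [-42.7   0.   -0. ]
rot option [137.3  -0.   -0. ]
[ 0.18 -1.13 31.34]
```

View pics/w3.png

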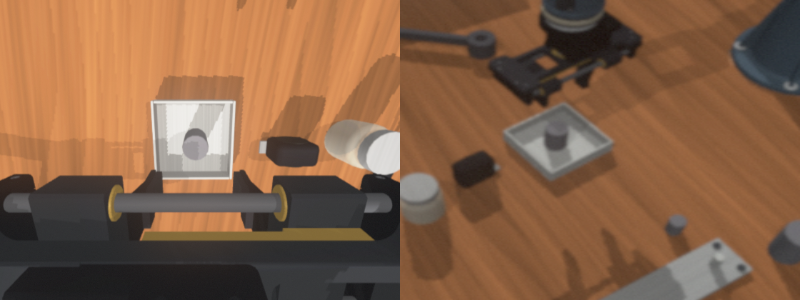

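The cap stands in the tray, let go. Next I'll stop short of the support arm along its bar and check it with the wrist camera.

```bash
python3 - <<'E'
from h import *
print(delta((.414,-.235,.22),np.radians(50.4)))
E
```

```text
rot option [-42.7   0.   -0. ]
rot option [137.3  -0.   -0. ]
[-5.83 -9.24 22.53]
```

drive_tool(motion=[[6,[-2,-2,5],[-9,0,0]],[6,[-5,-4,10],[-18,0,0]],[6,[-5.8,-6,15],[-27,0,0]],[6,[-5.8,-8,20],[-36,0,0]],[6,[-5.8,-9.2,22.5],[-42.7,0,0]],[6,[-5.8,-9.2,22.5],[-42.7,0,0]],[6,[-5.8,-9.2,22.5],[-42.7,0,0]]])

```text
clock: 8.55
tool_pos: [0.4138, -0.2334, 0.218]
tcp_rot: [0.241, 0.666, -0.239, 0.664]
wrist_force: [0.3, 0.7, -0.3]
opening: 0.69
```

```bash
python3 - <<'E'
from h import *
import pickle
s=sensors.state();print(s['tool_pos'],s['tcp_rot'],np.abs(s['qd']).max()); pickle.dump(s,open('s4.pkl','wb'))
cv2.imwrite('pics/w4.png',cams.snapshot('wrist'))
E
```

```text
[ 0.41380283 -0.23338553  0.21801602] [ 0.24070268  0.6663707  -0.23929114  0.66389161] 0.02183952889541738
```

View pics/w4.png

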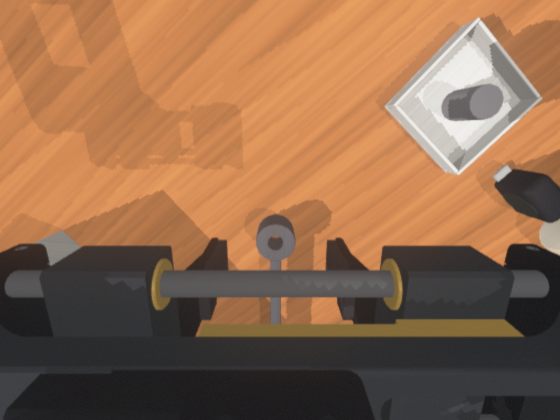

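The wrist view shows the boss top at (275,237) with its hole at (275,242). The bar runs straight down the column at about 276, so its heading matches the jaws.

```bash
python3 - <<'E'
from h import *
import pickle
s=pickle.load(open('s4.pkl','rb'))
b=ray('wrist',275.5,238,.044,s);m=ray('wrist',276.3,315,.040,s)
print(b,m,np.degrees(np.arctan2(*(m-b)[1::-1])))
d=np.array([np.cos(np.radians(-39.6)),np.sin(np.radians(-39.6))])
print(b[:2]+.058*d)
B=(b[:2]+.058*d+[.5062,-.3114])/2; print(B)
print(delta((*B,.12),np.radians(50.4)),delta((*B,.0105)))
E
```

```text
[ 0.45726446 -0.26941646  0.044     ] [ 0.54516919 -0.3410984   0.04      ] -39.1955396275499
[ 0.50195423 -0.30638705]
[ 0.50407712 -0.30889352]
rot option [-0.  -0.2 -0. ]
rot option [ 1.8e+02 -1.0e-01  3.0e-01]
[ 9.8  -0.11 11.79] [20.75 -0.11 11.82]
```

drive_tool(motion=[[6,[1,0,5],[0,0,0]],[6,[4,-0.1,10],[0,0,0]],[6,[8,-0.1,11.8],[0,0,0]],[6,[12,-0.1,11.8],[0,0,0]],[6,[14,-0.1,11.8],[0,0,0]],[6,[14,-0.1,11.8],[0,0,0]]])

```text
clock: 9.35
tool_pos: [0.5041, -0.308, 0.0773]
tcp_rot: [0.24, 0.667, -0.238, 0.664]
wrist_force: [-0.0, -1.2, -0.1]
opening: 0.689
```

```bash
python3 - <<'E'
from h import *
s=sensors.state()
i=cams.snapshot('scene');cv2.imwrite('pics/s5.png',cv2.resize(i[90:170,150:290],None,fx=5,fy=5,interpolation=2))
print(s['tool_pos'],delta((.5045,-.3095,.0105),np.radians(50.4)))
i=cv2.imread('pics/scene0.png');cv2.imwrite('pics/s0b.png',cv2.resize(i[90:170,150:290],None,fx=5,fy=5,interpolation=2))
E
```

```text
rot option [ 0.1 -0.1 -0. ]
rot option [-179.9    0.    -0.2]
[ 0.50409537 -0.30799389  0.07731996] [ 6.82 -0.07  0.01]
```

View pics/s5.png

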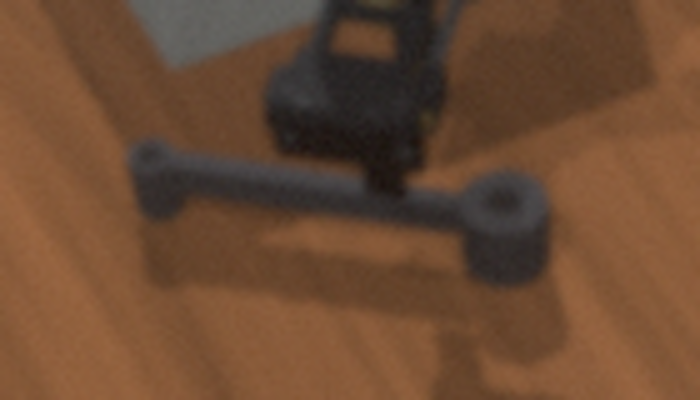

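View pics/s0b.png

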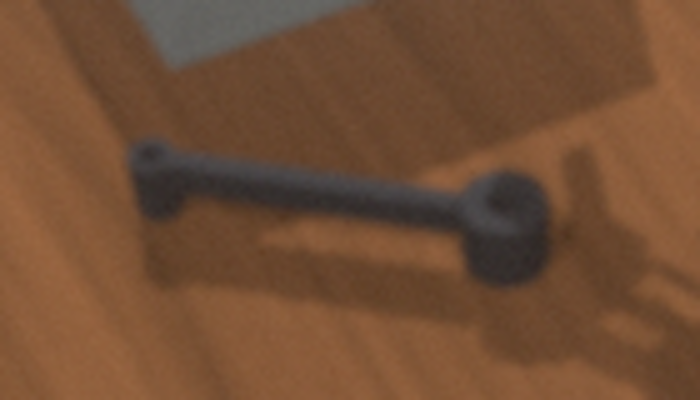

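```bash
python3 - <<'E'
from h import *
b=ray('scene',150+505/5-.4,90+199/5-.4,.044);e=ray('scene',150+151/5-.4,90+153/5-.4,.04)
print(b,e,np.linalg.norm((b-e)[:2]),(b+(e-b)*.29),np.degrees(np.arctan2(*(e-b)[1::-1])))
E
```

```text
[ 0.45991505 -0.27633038  0.044     ] [ 0.61402792 -0.40367164  0.04      ] 0.19991641635592652 [ 0.50460779 -0.31325934  0.04284   ] -39.56643608194385
```

drive_tool(motion=[[6,[2,-0.2,0.3],[0,0,0]],[6,[4.5,-0.2,0.3],[0,0,0]],[6,[6.4,-0.2,0.3],[0,0,0]],[6,[6.6,-0.2,0.3],[0,0,0]],[0.5,[6.6,-0.2,0.3],[0,0,0]],[0.5,[6.6,-0.2,0.3],[0,0,0]],[0.5,[6.6,-0.2,0.3],[0,0,0]],[0.5,[6.6,-0.2,0.3],[0,0,0]]], squeeze=50)

```text
clock: 10.4
tool_pos: [0.5062, -0.3143, 0.0139]
tcp_rot: [0.239, 0.665, -0.24, 0.666]
wrist_force: [0.3, 1.0, 0.9]
opening: 0.322
```

drive_tool(motion=[[0.5,[0,0,0],[0,0,0]],[0.5,[0,0,0],[0,0,0]],[0.5,[0,0,0],[0,0,0]],[0.5,[0,0,0],[0,0,0]]])

```text
clock: 10.9
tool_pos: [0.5065, -0.3135, 0.0137]
tcp_rot: [0.24, 0.665, -0.239, 0.665]
wrist_force: [4.1, 4.3, 2.5]
opening: 0.16
```

```bash
python3 - <<'E'
from h import *
s=sensors.state();print(s)
E
```

```text
{'clock': 10.9, 'qpos': array([-7.42262976e-01,  7.84838966e-01,  1.64473024e+00,  1.50154754e-03,
        7.11726902e-01, -1.62261763e+00]), 'qd': array([-1.08560077e-03,  2.90405133e-04,  8.26124246e-04,  4.81821860e-04,
       -1.38854017e-03,  1.76876549e-05]), 'tau': array([-3.09899904e+00, -4.48605251e+01, -9.14448738e+00, -1.10019833e+00,
       -2.59757100e-02, -7.42486445e-02]), 'tool_pos': array([ 0.50647852, -0.31353712,  0.01366711]), 'tcp_rot': array([ 0.23994555,  0.665021  , -0.23938699,  0.66548258]), 'wrist_force': array([4.10380101, 4.27531332, 2.54632934]), 'ft_torque': array([ 0.75359857, -0.72240254, -0.05303277]), 'opening': 0.15955759900328265}
```

The opening of 13.9 mm matches the 14 mm bar. Lifting.

drive_tool(motion=[[0.5,[-0.5,0,0],[0,0,0]],[0.5,[-1.5,0,0],[0,0,0]],[0.5,[-3,0,0],[0,0,0]],[0.5,[-5,0,0],[0,0,0]],[0.5,[-7,0,0],[0,0,0]],[0.5,[-8,0,0],[0,0,0]],[0.5,[-8,0,0],[0,0,0]],[0.5,[-8,0,0],[0,0,0]]])

```text
clock: 11.9
tool_pos: [0.5053, -0.3136, 0.0929]
tcp_rot: [0.24, 0.666, -0.239, 0.665]
wrist_force: [0.3, -0.2, -8.8]
opening: 0.154
```

```bash
python3 - <<'E'
from h import *
s=sensors.state();R=Ro.from_quat(s['tcp_rot']).as_matrix()
print(s['tool_pos'],s['opening'],s['wrist_force'],R.T@s['ft_torque'])
i=cams.snapshot('scene');t=cams.snapshot('top')
cv2.imwrite('pics/s6.png',np.vstack([cv2.resize(i[70:170,150:290],(560,400),interpolation=2)]))
cv2.imwrite('pics/w6.png',cams.snapshot('wrist'))
E
```

```text
[ 0.50532399 -0.31361671  0.09285073] 0.15406567467820398 [ 0.2688312  -0.15506264 -8.81799144] [ 0.05023049 -0.07924552  0.07964255]
```

View pics/s6.png

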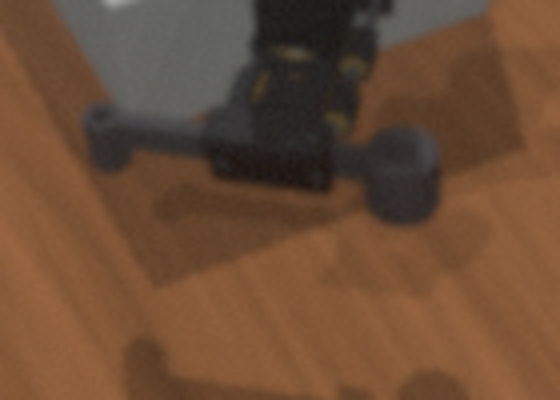

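View pics/w6.png

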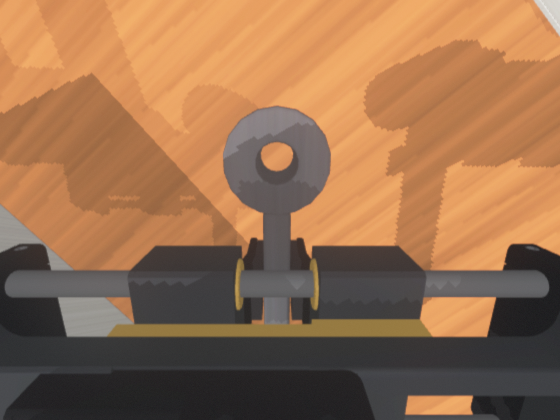

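```bash
python3 - <<'E'
from h import *
p=cams.camera_params('wrist');T=np.linalg.inv(p['tool_from_camera'])
for tilt in(-4,0,4):
  for off in(-.055,-.058,-.062):
    # tilt about tool y around grasp pt; boss top point
    c,s_=np.cos(np.radians(tilt)),np.sin(np.radians(tilt))
    r=np.array([-.0303+.0187-0,0,off]);r=np.array([c*r[0]+s_*r[2],0,-s_*r[0]+c*r[2]])+[-.0187,0,0]
    X=T[:3,:3]@r+T[:3,3]; print(tilt,off,p['fx']*X[0]/X[2]+p['cx'],p['fy']*X[1]/X[2]+p['cy'],'diam',p['fx']*.05/np.linalg.norm(X))
# triangulate boss hole and eye in scene at z=.079+
s=sensors.state();dz=s['tool_pos'][2]-.0137
b=ray('scene',150+406/4-.4,70+149/4-.4,.044+dz);e=ray('scene',150+105/4-.4,70+116/4-.4,.04+dz)
print(b,e,np.linalg.norm((b-e)[:2]),b+(e-b)*.29,s['tool_pos'])
E
```

```text
-4 -0.055 274.20955645015727 171.00661682463135 diam 105.38066676372358
-4 -0.058 274.19837011444497 164.56488597708255 diam 105.53122398757249
-4 -0.062 274.1832962978067 155.8845216355883 diam 105.65422993436756
0 -0.055 274.15198460004814 173.71541054129392 diam 108.31088498537052
0 -0.058 274.1367705196067 167.1595197885953 diam 108.66113531823213
0 -0.062 274.1161890897112 158.29078753436923 diam 109.04688271303553
4 -0.055 274.0936484488657 177.14706497285533 diam 111.3128558017007
4 -0.058 274.0740813331791 170.52426303966365 diam 111.88968122363518
4 -0.062 274.0475040182672 161.52874753310084 diam 112.57764273373277
[ 0.45516766 -0.27699935  0.12284718] [ 0.61202362 -0.40145119  0.11884718] 0.20023000094017968 [ 0.50065589 -0.31309039  0.12168718] [ 0.5053914  -0.31364748  0.09254718]
```

The arm hangs level: the boss appears 107 px wide, against 108.7 px predicted. It is gripped about 4 mm towards the eye from balance. Now I'll raise it and carry it across.

drive_tool(motion=[[0.5,[-2,0,0],[0,0,0]],[0.5,[-4,0,0],[0,0,0]],[0.5,[-7,0,0],[0,0,0]],[0.5,[-10,0,0],[0,0,0]],[0.5,[-12,0,0],[0,0,0]],[0.5,[-13,0,0],[0,0,0]],[0.5,[-13,0,0],[0,0,0]]])

```text
clock: 12.92
tool_pos: [0.5059, -0.314, 0.2234]
tcp_rot: [0.239, 0.665, -0.24, 0.665]
wrist_force: [0.6, -0.2, -8.3]
opening: 0.158
```

```bash
python3 - <<'E'
from h import *
print(sensors.state()['tool_pos'],delta((.481,.323,.22),np.radians(94)))
E
```

```text
rot option [-43.6   0.    0. ]
rot option [136.4   0.   -0. ]
[ 0.50590028 -0.31401977  0.22339016] [  0.33  47.5  -42.52]
```

Smooth start, 3–4 cm per row.

drive_tool(motion=[[0.5,[0,0.9,-0.8],[-1,0,0]],[0.5,[0,2.8,-2.5],[-3,0,0]],[0.5,[0,5.4,-4.8],[-6,0,0]],[0.5,[0,8.3,-7.4],[-9,0,0]],[0.5,[0,11.3,-10.1],[-12,0,0]],[0.5,[0,14.4,-12.9],[-15,0,0]],[0.5,[0,17.4,-15.6],[-18,0,0]],[0.5,[0,20.2,-18.1],[-21,0,0]]])

```text
clock: 13.92
tool_pos: [0.4934, -0.0396, 0.223]
tcp_rot: [0.113, 0.699, -0.112, 0.697]
wrist_force: [1.2, 0.1, -8.0]
opening: 0.156
```

drive_tool(motion=[[0.5,[0,1.5,-3],[-2,0,0]],[0.5,[0,3,-6],[-5,0,0]],[0.5,[0,4.5,-9],[-8,0,0]],[0.5,[0,6,-12],[-11,0,0]],[0.5,[0,7.5,-15],[-14,0,0]],[0.5,[0,9,-18],[-17,0,0]],[0.5,[0,10,-20],[-19,0,0]],[0.5,[0,10,-20],[-20,0,0]]])

```text
clock: 14.92
tool_pos: [0.3337, 0.1172, 0.2232]
tcp_rot: [-0.01, 0.708, 0.011, 0.706]
wrist_force: [0.0, 0.6, -7.2]
opening: 0.155
```

```bash
python3 - <<'E'
from h import *
s=sensors.state();print(s['tool_pos'],s['opening'],s['qd'].round(2),delta((.481,.323,.20),np.radians(94)))
E
```

```text
rot option [-2.3 -0.2 -0. ]
rot option [ 1.777e+02 -1.000e-01  3.000e-01]
[0.33368621 0.11724134 0.2231652 ] 0.15500303470402826 [-0.03  0.02 -0.05 -0.02 -0.04 -0.15] [ 2.28 20.13 15.34]
```

The second call went off course in plan because the tool axes had turned. Nothing was touched, so I'll correct it.

drive_tool(motion=[[0.5,[0,1,0.8],[0,0,0]],[0.5,[0,3.5,2.7],[-0.5,0,0]],[0.5,[0,7,5.3],[-1,0,0]],[0.5,[0,10.5,8],[-1.5,0,0]],[0.5,[0,14,10.7],[-2,0,0]],[0.5,[0,17,13],[-2.3,0,0]],[0.5,[0,19,14.5],[-2.3,0,0]],[0.5,[0,20.1,15.3],[-2.3,0,0]]])

```text
clock: 15.92
tool_pos: [0.4871, 0.3218, 0.2225]
tcp_rot: [-0.023, 0.707, 0.023, 0.707]
wrist_force: [0.3, -0.5, -7.8]
opening: 0.155
```

drive_tool(motion=[[0.5,[0,0,0],[0,0,0]],[0.5,[0,0,0],[0,0,0]],[0.5,[0,0,0],[0,0,0]]])

```text
clock: 16.3
tool_pos: [0.4849, 0.3193, 0.2234]
tcp_rot: [-0.023, 0.707, 0.022, 0.706]
wrist_force: [0.6, 1.1, -8.1]
opening: 0.157
```

```bash
python3 - <<'E'
from h import *
s=sensors.state();print(s['tool_pos'],s['opening'],s['qd'].round(2),delta((.481,.323,.10),np.radians(94)))
for n in('top','wrist','scene'):
    i=cams.snapshot(n);cv2.imwrite(f'pics/{n}7.png',i)
t=cv2.imread('pics/top7.png');c=cv2.imread('pics/scene7.png')
cv2.imwrite('pics/ts7.png',np.hstack([cv2.resize(t[150:290,100:240],(400,400),interpolation=2),cv2.resize(c[230:400,270:440],(400,400),interpolation=2)]))
E
```

```text
rot option [-0.3 -0.1  0. ]
rot option [1.797e+02 0.000e+00 1.000e-01]
[0.48494302 0.31934003 0.22342608] 0.15713353993840345 [-0.   -0.   -0.01  0.   -0.   -0.  ] [12.34  0.4  -0.36]
```

View pics/ts7.png

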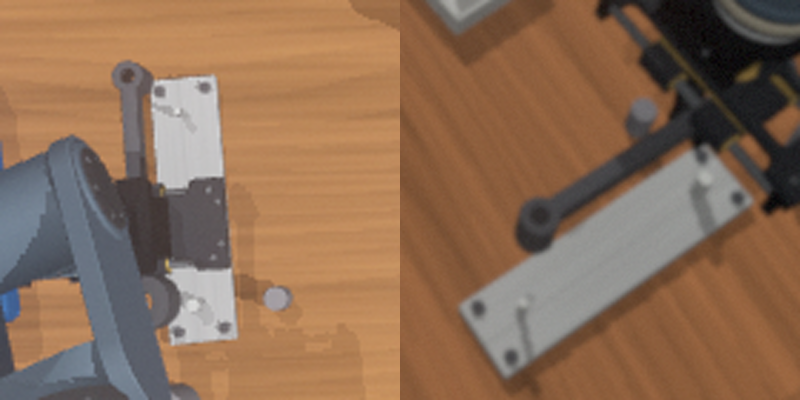

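View pics/wrist7.png

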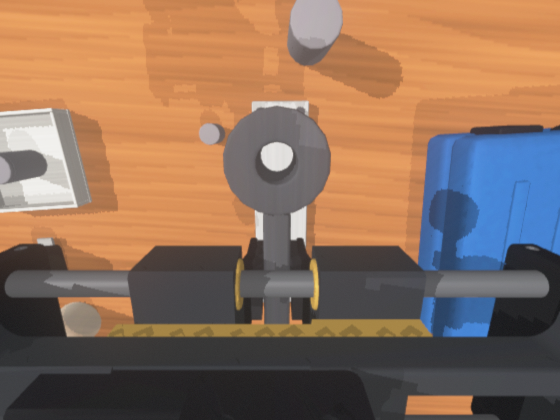

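```bash
python3 - <<'E'
from h import *
s=sensors.state();z=s['tool_pos'][2]-.0137
print('eye',ray('top',144.8,175.6,z+.04),ray('scene',329,321.8,z+.04))
R=Ro.from_quat(s['tcp_rot']).as_matrix();print('pred eye',s['tool_pos']+R@[0,0,.138],'boss',s['tool_pos']+R@[0,0,-.062])
print('boss wrist',ray('wrist',277,157,z+.044))
print('now delta',delta((.481,.323,.105)))
E
```

```text
eye [0.62745423 0.32517353 0.24998909] [0.62650208 0.32885635 0.24998909]
pred eye [0.62311693 0.32853825 0.22369611] boss [0.42352651 0.31574506 0.22368594]
boss wrist [0.42382339 0.31746693 0.25398909]
now delta [11.87  0.36 -0.42]
```

drive_tool(motion=[[0.5,[1,0.1,-0.1],[0,0,0]],[0.5,[3,0.3,-0.3],[0,0,0]],[0.5,[5,0.4,-0.5],[0,0,0]],[0.5,[7,0.4,-0.6],[0,0,0]],[0.5,[9,0.4,-0.6],[0,0,0]],[0.5,[10.5,0.4,-0.6],[0,0,0]],[0.5,[11.3,0.4,-0.6],[0,0,0]],[0.5,[11.5,0.4,-0.6],[0,0,0]]])

```text
clock: 17.45
tool_pos: [0.4793, 0.3238, 0.108]
tcp_rot: [-0.023, 0.707, 0.023, 0.707]
wrist_force: [-0.1, 0.2, -6.9]
opening: 0.154
```

drive_tool(motion=[[0.5,[0,0,0],[0,0,0]],[0.5,[0,0,0],[0,0,0]],[0.5,[0,0,0],[0,0,0]]])

```text
clock: 17.82
tool_pos: [0.4797, 0.324, 0.109]
tcp_rot: [-0.023, 0.706, 0.023, 0.707]
wrist_force: [0.3, -0.7, -7.8]
opening: 0.154
```

```bash
python3 - <<'E'
from h import *
s=sensors.state();print(s['tool_pos'],s['opening'],s['wrist_force'],s['qd'].round(3))
for n in('top','wrist','scene'):
    i=cams.snapshot(n);cv2.imwrite(f'pics/{n}8.png',i)
t=cv2.imread('pics/top8.png');c=cv2.imread('pics/scene8.png')
cv2.imwrite('pics/ts8.png',np.hstack([cv2.resize(t[150:290,100:240],(400,400),interpolation=2),cv2.resize(c[250:390,280:420],(400,400),interpolation=2)]))
E
```

```text
[0.47966175 0.32396381 0.10900028] 0.15369189512818343 [ 0.31928296 -0.74308829 -7.83608529] [ 0.     0.001  0.004 -0.002 -0.001  0.001]
```

View pics/ts8.png

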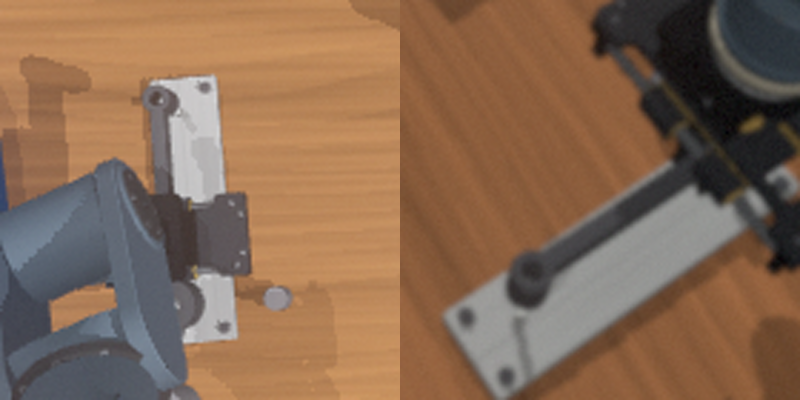

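View pics/wrist8.png

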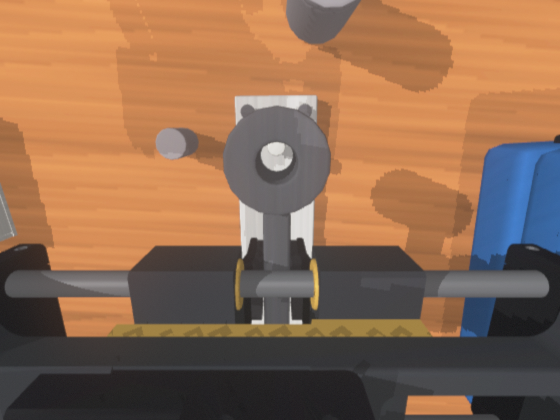

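The wrist view shows the thick stud's tip through the boss hole at (275,148). The eye hole is at top (155,184) and scene (325.5,343).

```bash
python3 - <<'E'
from h import *
s=sensors.state();z=s['tool_pos'][2]-.0137
print('underside above studs',z-.047)
print('eye',ray('top',155,184,z+.04),ray('scene',325.5,343.1,z+.04),'thin (.6178,.3325)')
print('boss wrist',ray('wrist',277,157,z+.044),'stud wrist',ray('wrist',275.5,149,.047))
R=Ro.from_quat(s['tcp_rot']).as_matrix();print('pred eye',s['tool_pos']+R@[0,0,.138],'boss',s['tool_pos']+R@[0,0,-.062],'thick (.420,.3188)')
i=cv2.imread('pics/wrist8.png');cv2.imwrite('pics/w8c.png',cv2.resize(i[100:220,210:340],None,fx=5,fy=5,interpolation=2))
E
```

```text
underside above studs 0.048028254432100084
eye [0.62100285 0.32946736 0.13502825] [0.61934556 0.33015058 0.13502825] thin (.6178,.3325)
boss wrist [0.41785497 0.32156069 0.13902825] stud wrist [0.42108125 0.32082918 0.047     ]
pred eye [0.6171547  0.33275829 0.10878942] boss [0.41757197 0.31984603 0.10870077] thick (.420,.3188)
```

View pics/w8c.png

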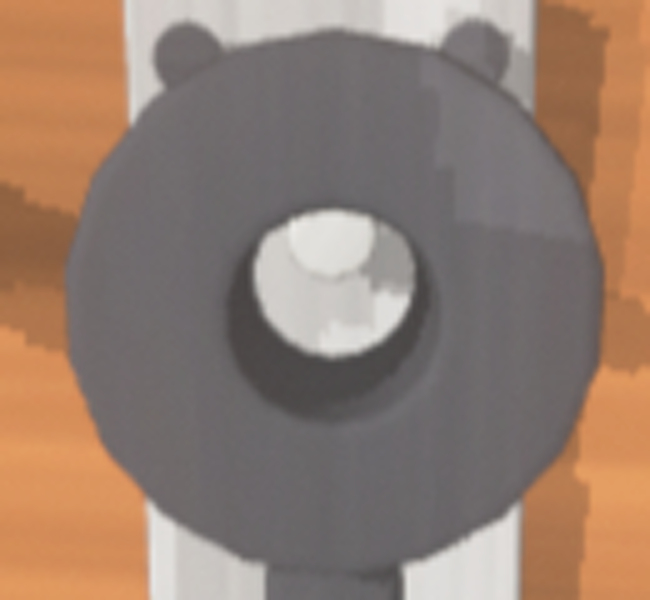

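```bash
python3 - <<'E'
from h import *
def P(n):
    p=cams.camera_params(n);K=np.array([[p['fx'],0,p['cx']],[0,p['fy'],p['cy']],[0,0,1]]);return K@np.c_[p['R'],p['t']]
X=cv2.triangulatePoints(P('top'),P('scene'),np.array([155.,184.]),np.array([325.5,343.1]));X=(X[:3]/X[3]).ravel();print('eye top',X)
s=sensors.state();print('expected z',s['tool_pos'][2]-.0137+.04)
# boss range from wrist diameter
p=cams.camera_params('wrist');d=np.array([(276.5-p['cx'])/p['fx'],(159.5-p['cy'])/p['fy'],1]);
for D in(106,107,108):
    c=d/np.linalg.norm(d)*p['fx']*.05/D;T=p['tool_from_camera'];R=Ro.from_quat(s['tcp_rot']).as_matrix()
    print(D,s['tool_pos']+R@(T[:3,:3]@c+T[:3,3]))
print(s['clock'])
E
```

```text
eye top [0.62027217 0.32978013 0.135805  ]
expected z 0.1350282544321001
106 [0.41939208 0.32143593 0.13526015]
107 [0.41925493 0.32142642 0.13653016]
108 [0.41912033 0.32141708 0.13777666]
17.975
```

```bash
python3 - <<'E'
from h import *
print(job.hand_in())
s=sensors.state();print(s['clock'],s['tool_pos'],s['opening'],s['wrist_force'])
E
```

```text
the job is handed in; nothing more can be done
None
the job is handed in; nothing more can be done
```

The cap is in the parts tray, and I handed the job in at about 18 s with the support arm held level over the two studs. `hand_in` gives no verdict, and sensor reads are refused afterwards, so the checks below are from just before it.

- **Cap:** I took the middle-sized cap, the one on the plate, and set it standing in the tray, let go. The wrist camera still showed it there after the support arm had been carried across.
- **Grip:** The support arm is gripped about 4 mm towards the eye from its balance point, with the jaws stopped at about 13.5 mm on the 14 mm bar. The wrist force is about 8 N.
- **Position:** The underside is about 48 mm above the stud tops. The boss and eye holes are each about 3–4 mm from their studs in plan, and the thick stud is visible through the boss hole.
- **Level:** Tilt is about 1°, from triangulating the eye and from the boss's apparent size.
- **Disagreements:** My position estimates differed by 2–5 mm between cameras and the arm's pose, all inside the 12 mm limit. The bar may be turned about 1° from the line of the studs.
- **Detour:** While carrying the support arm across, one move went about 15–20 cm off the intended path at a height of about 0.2 m. I corrected it, and neither the forces nor the pictures showed any contact.

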